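# Start the carousel's hold-down bolt and hold it

## Task

Move the specimen jar off the carousel and stand it upright in the steel tray. Then start the carousel's hold-down bolt by its crank: turn it backward (anticlockwise from above) until you feel the bolt drop into its thread, then one full turn forward (clockwise) from there. The spring unwinds it if let go, so finish still gripping the black crank handle, holding the bolt started and still; leave the tube rack, bottle and carton where they are.

Things in the scene. Friction and masses are not known exactly. Their poses are not given: they have to be found in the camera images.
- carousel: White round housing, 250 mm in diameter, flat grey deck 75 mm above the bench, fixed. Origin at the centre of its underside, z up: the bolt's upright axis passes through it. A steel hub (44 mm in diameter, top 106 mm above the bench) sits at the middle, in a brass threaded boss.
- grip_center (a point): Centre (half-way up) of the black upright crank handle, a round grip 16.5 mm in diameter and 50 mm tall, 60 mm from the bolt's axis, centre 132 mm above the bench; it stands on the steel crank arm (arm 18 mm wide, its top 104 mm above the bench) and spins freely about its own upright axis, so it can be carried round a circle without turning the hand. The crank stays at this height as it turns.
- grip: The same black crank handle as a body; origin at the centre of its lower end, 25 mm below grip_center.
- crank (a joint): Crank angle in rad, growing clockwise from above (forward). At 0 the arm points along the carousel's x axis. Starts at 1.2 to 2.3; the drop lies at -0.4 to 0.8, differing each time, always backward. Forward before the drop it jams; past the drop it meets a hard stop within 0.5 rad. Takes 1 to 3 N at the handle; after the turn a spring winds it back if released.
- bolt (a joint): How far the steel bolt has sunk through the crank's hub, in m. It starts at 0 (resting on top of the thread), springs down by itself to 0.014 when the thread start is found, then sinks 0.012 more per forward turn: 0.026 one turn after the drop.
- bolt_top (a point): Top centre of the bolt's round steel head, 18 mm in diameter, standing up out of the middle of the crank's hub, 150 mm above the bench at the start; it sinks with the bolt.
- jar_center (a point): Centre (half-way up) of the specimen jar, white and round with a screw cap, 42 mm in diameter, 62 mm tall, about 0.1 kg, its z axis up. It starts on the carousel's deck, 60 to 80 mm from the bolt's axis, in the way of the crank handle's circle.
- jar: The same specimen jar as a body; origin at the centre of its underside.
- tray_in (a point): Centre of the inner floor of the open steel tray, 120 x 120 mm outside, 22 mm tall, walls 3 mm, floor about 3 mm, axes along its sides; on the bench to one side of the carousel, left or right.
- rack: Bystander: wire rack of tubes with stoppers, 184 x 68 mm, 104 mm tall, on the side opposite to the tray. Origin at the centre of its underside, x along its length.
- wash_bottle: Bystander: white bottle, 64 mm in diameter, 150 mm tall, beyond the carousel. Origin at the centre of its underside.
- carton: Bystander: cardboard carton 80 x 100 x 55 mm, beyond the carousel. Origin at the centre of its underside.
Not all that is in view belongs to the job. Leave any purple or red look-alike of the jar alone.

How it is judged:
By the outcome, as a careful person would: the job done as asked, in the order asked, and still so for the second after the job is handed in, while the arm keeps its last pose, push and grip.
It also fails if it takes over 72 s, if anything falls off the work surface, if the arm or the gripper's body presses on something with over 40 N, if the wrist force passes 120 N, or if a joint passes its speed limit or range.

## Robot

A 6-joint arm with a two-finger parallel gripper is mounted at the origin on the work surface. World frame = base frame: x ahead of the robot, y to its left, z up, the work surface at z = 0. Lengths are in m, angles in rad, forces in N, time in s.
With the tool pointing down it reaches from about 0.3 to 0.85 m from the base axis. Payload 4.2 kg.
Tool frame: the origin (TCP) lies midway between the tips of the shut fingers; the grasp point (between the pads) lies ctrl.grip_point_offset behind it (ctrl.grip_point_offset is the distance from the TCP to the grasp point, in m); x points along the fingers, z is the direction in which the jaws open and shut, and the axes are right-handed (so a half turn about x gives the same grasp; the last joint's range is limited). The gripper opens to 91 mm and grips with 3 to 60 N. Pads are 32 mm wide; open, the fingers measure 118 mm over their backs; the gripper's body (76 mm by 178 mm) begins 60 mm behind the grasp point.
Start: joints at [1.179, 0.32, 1.565, -0, 1.257, -0.02], TCP at [0.209, 0.536, 0.214] pointing down, gripper open.
Joint ranges: [-3.11, 3.11], [-0.84, 2.01], [0.21, 2.61], [-1.34, 4.49], [0.05, 2.63], [-2.56, 2.56]. Speed limits (rad/s): [2.57, 2.57, 3.14, 3.14, 3.14, 3.14].

## Interface

Orientations are given as a rotation vector (axis times angle).
In Python, from rig import ctrl gives the robot as it stands.
- The arm moves only by the tool play_rows, never from a script. Its arguments are lists of equal length, an entry for each row: "travel": the shift along the tool's x, y, z in cm, a list of three; "turn": the turn, a rotation vector about the tool's x, y, z in rad, a list of three; "jaw": the closure, from -1 (fully open) to 1 (shut), so that 0 is half open. A call has 1 to 12 rows; each row shifts and turns the pose as measured when the row begins, along the tool's axes as they then stand; what a row does not reach is not made up. A row lasts 1/10 s, in which the tool goes at most 50 mm and 8.59 degrees, less where a joint would pass 70% of its speed; a pose out of reach is approached as far as the arm can. A call is refused whole if a number of a shift passes 5 or a number of a turn 0.15, either way. A call with a gripper value outside its range is refused whole. The fingers move at their own pace and stop on an object; "force" is the grip in N (left out, the last holds). Time passes only in rows, so rows that do not move let the fingers close. It gives the time, the measured TCP pose, the force and the opening at its end, in the units of the state.
- ctrl.state(): the state, without advancing time (a new reading comes with each control period).
- ctrl.read_camera(name): name is "side" or "top" or "wrist"; returns the picture (420x560x3 uint8, red, green, blue); there is no depth.
- ctrl.get_calibration(name): a dict with "K" (3x3 intrinsics, pixels), "dist" ([k1, k2, p1, p2, k3] as OpenCV has them; the pictures are not rectified), "origin" and "rotation" of the camera in the world. Camera axes: x right, y down, z forward; pixel columns grow to the right and rows downward; lengths in m; the calibration is good to about 2 mm. A picture is of the moment at which its call begins: read the wrist's pose just before it. get_calibration takes no time and is no camera call; for the wrist camera it gives the pose at the moment of the call.
- ctrl.job_done(): hands the job in, once; it reports no verdict.
Trained networks look in the newest picture that a camera, given by its name, has taken for a name from the list of things; names that differ only in an ending like _2 or _b are one class to them, and where a whole thing is asked for, a point or a joint stands for the part that bears it (a point fixed in the world has none). Each returns a list of dicts, best first, with "p" (0 to 1); they miss things now and then, are a little off and sometimes report something else, mostly with a low value. They report only what shows in the picture. A call takes as long as a camera call. They do not tell look-alikes from the thing itself.
- ctrl.cut_out(camera, thing): "region" (420x560 bool, what is visible of it).
- ctrl.place_of(camera, thing): "at" ([x, y, z] in m, in the coordinates of the camera as it stood for that picture, good to about 4 mm: a listed point, or the origin of a listed thing).
The state is a dict: "t": time; "joint_pos": joint angles; "qd": joint speeds; "joint_torque": joint torques, N m; "ee_pos": TCP position; "eef_rot": TCP orientation; "ft_force": force on the tool from outside, world axes, zero at the start; "ft_torque": the same for the moment, N m; "finger_gap": finger opening in m.
Only numpy, scipy, OpenCV 4.12 (cv2) and the standard library are available. Lean on these libraries where they do the work, as an engineer would, in place of code of your own. Each camera call takes 0.05 s, during which the arm holds its last target.

## Working session

There is one attempt and no reset: what is moved stays moved. The work goes in short steps, Python scripts to look and compute and a tool call to move; the robot and the scene stay as the last step left them, time stands still between calls to the robot, and variables do not carry over. Pictures are saved under pics/ and viewed, and the job is handed in when it is done.

Besides the shell and the picture viewer there is one more tool, called by a JSON object that holds its "name" and its "arguments", one argument or row to a line. play_rows: Moves the arm, as the interface text tells. Its arguments: {"type":"object","properties":{"travel":{"type":"array"},"turn":{"type":"array"},"jaw":{"type":"array"},"force":{"type":"number"}},"required":["travel","turn","jaw"]}

```bash
ls; mkdir -p pics; python3 - <<'E'
from rig import ctrl
import cv2
s=ctrl.state(); print(s, ctrl.grip_point_offset)
for n in ["top","side"]:
    im=ctrl.read_camera(n); cv2.imwrite(f"pics/{n}0.png",im[:,:,::-1])
    c=ctrl.get_calibration(n); print(n,c)
    for th in ["carousel","grip_center","bolt_top","jar_center","tray_in","rack","wash_bottle","carton"]:
        r=ctrl.place_of(n,th)
        for d in r[:3]:
            print(n,th,round(d["p"],2),(c["rotation"]@d["at"]+c["origin"]).round(4))
print(ctrl.state()["t"])
E
```

```text
pics
{'t': 0.0, 'joint_pos': array([ 1.17899980e+00,  3.20309327e-01,  1.56569001e+00, -1.98697952e-05,
        1.25739607e+00, -2.00029524e-02]), 'qd': array([ 6.15972004e-05,  8.45560993e-04, -2.93774931e-05,  5.29253047e-04,
        2.13937466e-04,  7.88704874e-04]), 'joint_torque': array([ 1.56614289e-03, -4.12466741e+01, -2.31978035e+01,  7.27002695e-02,
        4.56323905e-02, -1.74140341e-04]), 'ee_pos': array([0.20870118, 0.53523824, 0.21310602]), 'eef_rot': array([-0.93214845,  1.36399264,  0.93049289]), 'ft_force': array([ 0.06451923, -0.02731407, -0.04218822]), 'ft_torque': array([ 0.07106023, -0.00310771,  0.02314606]), 'finger_gap': 0.09120505219254711} 0.0188
top {'K': array([[402.8578792 ,   0.        , 278.84040969],
       [  0.        , 402.8578792 , 203.91413556],
       [  0.        ,   0.        ,   1.        ]]), 'dist': array([-0.02013295,  0.        ,  0.        ,  0.        ,  0.        ]), 'origin': array([ 0.45505979, -0.01084094,  1.0013843 ]), 'rotation': array([-2.11939298,  2.09840877, -0.16504604])}
top carousel 0.65 [ 0.3698 -0.0961  0.9161]
top carou
[... 626 characters left out ...]
, 0.        , 0.        , 0.        ]), 'origin': array([ 0.5074782 , -0.75341707,  0.75802275]), 'rotation': array([-2.25583867,  0.21539586, -0.07972799])}
side carousel 0.87 [ 0.4988 -0.762   0.7494]
side grip_center 0.43 [ 0.4622 -0.7987  0.7128]
side bolt_top 0.75 [ 0.477  -0.7839  0.7275]
side jar_center 0.71 [ 0.5122 -0.7487  0.7628]
side jar_center 0.7 [ 0.4383 -0.8226  0.6888]
side jar_center 0.63 [ 0.9341 -0.3267  1.1847]
side tray_in 0.82 [ 0.8549 -0.406   1.1055]
side rack 0.9 [ 0.7029 -0.558   0.9534]
side wash_bottle 0.85 [ 0.2783 -0.9826  0.5289]
side carton 0.57 [ 0.1771 -1.0838  0.4276]
side carton 0.55 [ 0.4695 -0.7914  0.7201]
side carton 0.31 [ 0.5006 -0.7603  0.7511]
0.9
```

```bash
cat > h.py <<'E'
from rig import ctrl
import cv2, numpy as np
from scipy.spatial.transform import Rotation as R
def cal(n):
    c=ctrl.get_calibration(n); return c["K"],c["dist"],np.array(c["origin"]),R.from_rotvec(c["rotation"]).as_matrix()
def proj(c,P):
    K,d,o,Rm=c; P=np.atleast_2d(P).astype(float)
    t=-Rm.T@o
    return cv2.projectPoints(P,cv2.Rodrigues(Rm.T)[0],t,K,d)[0][:,0]
def ray(c,uv,z):
    K,d,o,Rm=c
    u=cv2.undistortPoints(np.array(uv,float).reshape(-1,1,2),K,d)[:,0]
    v=np.c_[u,np.ones(len(u))]@Rm.T
    return o+v*((z-o[2])/v[:,2])[:,None]
def snap(n,f):
    c=cal(n); im=ctrl.read_camera(n)[:,:,::-1].copy(); cv2.imwrite("pics/"+f,im); return c,im
def find(n,c,things,k=3):
    for th in things:
        for d in ctrl.place_of(n,th)[:k]:
            w=c[3]@np.array(d["at"])+c[2]
            print(n,th,round(d["p"],2),w.round(4),proj(c,w)[0].round(0))
def pose():
    s=ctrl.state(); Rt=R.from_rotvec(s["eef_rot"]).as_matrix(); return s,Rt
E
python3 - <<'E'
from h import *
for n in ["top","side"]:
    c,_=snap(n,n+"0.png")
    find(n,c,["carousel","grip_center","bolt_top","jar_center","tray_in","rack","wash_bottle","carton"])
s,Rt=pose();print(Rt.round(3),s["t"])
E
```

```text
top carousel 0.58 [0.6177 0.0347 0.0016] [274. 214.]
top grip_center 0.64 [0.6409 0.1015 0.1052] [243. 197.]
top bolt_top 0.44 [0.6142 0.029  0.1502] [273. 205.]
top jar_center 0.79 [0.63   0.2224 0.0284] [197. 207.]
top jar_center 0.7 [0.6412 0.1012 0.1055] [243. 197.]
top jar_center 0.66 [0.8426 0.1066 0.0325] [246. 125.]
top tray_in 0.66 [0.4835 0.308  0.0062] [162. 267.]
top rack 0.81 [ 0.4881 -0.3146 -0.001 ] [416. 268.]
top wash_bottle 0.59 [0.7373 0.2516 0.0008] [191. 168.]
top carton 0.88 [ 0.726  -0.2373 -0.0033] [380. 174.]
side carousel 0.96 [0.6146 0.0319 0.0008] [269. 245.]
side grip_center 0.66 [ 0.6162 -0.0298  0.1324] [273. 217.]
side grip_center 0.2 [0.6122 0.0295 0.0038] [268. 245.]
side bolt_top 0.43 [0.6149 0.0286 0.1462] [267. 194.]
side bolt_top 0.34 [ 0.733  -0.2391  0.0008] [358. 338.]
side jar_center 0.96 [0.6387 0.0977 0.1081] [274. 187.]
side jar_center 0.78 [0.8415 0.1097 0.0295] [359. 200.]
side jar_center 0.69 [0.4264 0.0756 0.0277] [180. 234.]
side tray_in 0.6 [0.4828 0.3122 0.0035] [201. 178.]
side tray_in 0.44 [0.6391 0.0979 0.1077] [274. 187.]
side rack 0.84 [ 0.4831 -0.3116 -0.003 ] [224. 400.]
side wash_bottle 0.92 [0.7333 0.2506 0.0029] [301. 180.]
side carton 0.69 [ 0.6161 -0.0275  0.1317] [273. 217.]
side carton 0.6 [ 0.7336 -0.2381 -0.0008] [358. 338.]
[[-0.    -0.932  0.363]
 [ 0.     0.363  0.932]
 [-1.     0.     0.   ]] 1.8
```

View pics/top0.png

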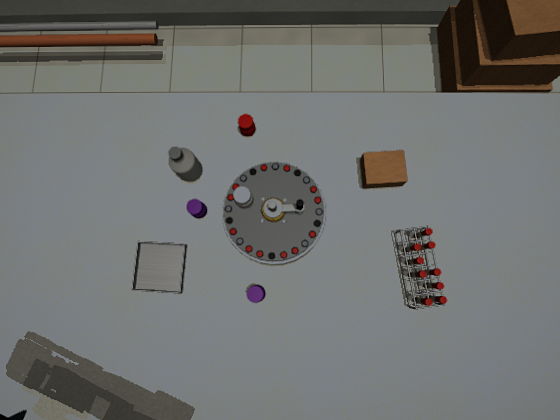

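View pics/side0.png

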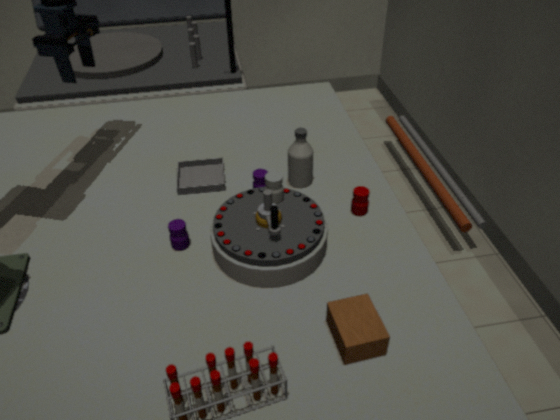

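```bash
python3 - <<'E'
import cv2
a=cv2.imread("pics/top0.png")[110:310,120:400]; b=cv2.imread("pics/side0.png")[150:290,150:380]
cv2.imwrite("pics/c1.png",cv2.resize(a,(784,560),interpolation=cv2.INTER_CUBIC))
cv2.imwrite("pics/c2.png",cv2.resize(b,(782,476),interpolation=cv2.INTER_CUBIC))
E
```

```text
(no output)
```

View pics/c1.png

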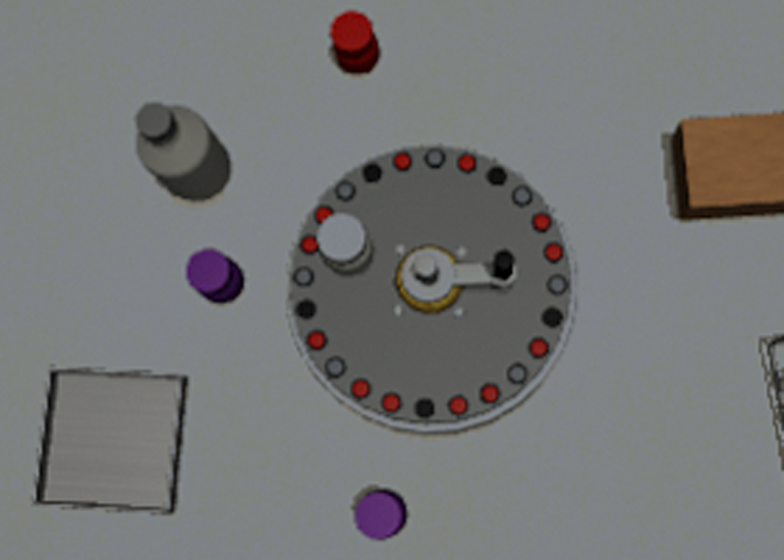

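View pics/c2.png

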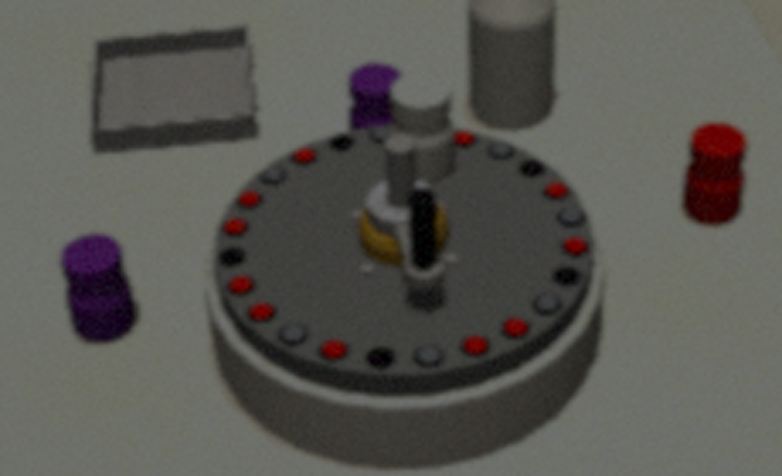

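The white jar stands on the deck at top-camera pixel (243,197), side-camera (274,187). The purple ones at top (197,207) and (256,293) and the red one at (246,125) stand on the bench. The white one fits: it has the right colour, is on the deck, and is about 73 mm from the bolt axis. Next I refine the positions from pixels.

```bash
python3 - <<'E'
from h import *
t=cal("top"); s=cal("side")
f=lambda x,y:(120+x/2.8,110+y/2.8)
g=lambda x,y:(150+x/3.4,150+y/3.4)
print("bolt", ray(t,[f(428,263)],.15), ray(s,[g(401,146)],.15))
print("handle top", ray(t,[f(503,259)],.157), ray(s,[g(423,190)],.157))
print("jar top", ray(t,[f(341,237)],.137), ray(s,[g(421,92)],.137))
print("deck ring", ray(t,[f(431,289)],.075))
print("tray corners", ray(t,[f(54,371),f(187,377),f(173,511),f(38,503)],.022), ray(t,[f(54,371),f(187,377),f(173,511),f(38,503)],.022).mean(0))
for n,th in [("top","jar_center"),("top","carousel"),("top","tray_in")]:
    for d in ctrl.cut_out(n,th)[:3]:
        m=d["region"];ys,xs=np.nonzero(m);print(th,d["p"],m.sum(),xs.min(),xs.max(),ys.min(),ys.max(),xs.mean(),ys.mean())
st,Rt=pose();print(st["t"])
E
```

```text
bolt [[0.61627062 0.02983902 0.15      ]] [[0.61582167 0.0258709  0.15      ]]
handle top [[ 0.61844934 -0.02761964  0.157     ]] [[ 0.62014714 -0.0255094   0.157     ]]
jar top [[0.63905104 0.09924195 0.137     ]] [[0.63936065 0.09445026 0.137     ]]
deck ring [[0.60844785 0.03057843 0.075     ]]
tray corners [[0.54147396 0.36384296 0.022     ]
 [0.5375422  0.24536758 0.022     ]
 [0.42275987 0.25124866 0.022     ]
 [0.42759028 0.36919786 0.022     ]] [0.48234158 0.30741427 0.022     ]
jar_center 0.87 342 232 252 186 207 242.2719298245614 196.1578947368421
jar_center 0.81 282 246 265 284 301 255.3758865248227 292.8936170212766
jar_center 0.54 289 186 206 198 216 196.16608996539793 207.4636678200692
carousel 0.81 8294 222 326 162 265 274.73667711598745 213.34856522787558
carousel 0.39 346 233 252 185 207 242.6184971098266 196.01445086705203
tray_in 0.67 2482 132 185 242 292 159.25060435132957 266.95447219983885
tray_in 0.26 1417 398 446 226 308 423.17360621030343 269.2519407198306
1.95
```

```bash
cat >> h.py <<'E'
def plan(target,psi_t=None,n=6,show=True):
    "rows (tool cm, rad) to bring TCP to target with jaw heading psi_t (deg), tool down"
    s,Rt=pose(); p=s["ee_pos"].copy(); Rc=R.from_matrix(Rt)
    psi=np.arctan2(Rt[1,2],Rt[0,2])
    pt=psi if psi_t is None else np.radians(psi_t)
    Rg=np.array([[0,-np.sin(pt),np.cos(pt)],[0,np.cos(pt),np.sin(pt)],[-1,0,0]])
    w=(Rc.inv()*R.from_matrix(Rg)).as_rotvec()
    d=(np.array(target)-p)/n
    tr=[];tu=[]
    for k in range(n):
        Rk=Rc*R.from_rotvec(w*k/n)
        tr.append((Rk.inv().apply(d)*100).round(2).tolist()); tu.append((w/n).round(3).tolist())
    print("t",s["t"].round(2),"pos",p.round(4),"psi",np.degrees(psi).round(1),"gap",s["finger_gap"].round(4),"F",s["ft_force"].round(1))
    print(tr);print(tu[0])
E
python3 -c "
from h import *
plan([0.6393,0.0985,0.20],-20,14)"
```

```text
Traceback (most recent call last):
  File "h.py", line 36, in plan
    print("t",s["t"].round(2),"pos",p.round(4),"psi",np.degrees(psi).round(1),"gap",s["finger_gap"].round(4),"F",s["ft_force"].round(1))
              ^^^^^^^^^^^^
AttributeError: 'float' object has no attribute 'round'
```

```bash
sed -i 's/s\["t"\].round(2)/round(s["t"],2)/; s/s\["finger_gap"\].round(4)/round(s["finger_gap"],4)/' h.py
python3 -c "
from h import *
plan([0.6393,0.0985,0.20],-20,14)"
```

```text
t 1.95 pos [0.2089 0.5357 0.214 ] psi 68.7 gap 0.0912 F [-0.3 -0.5 -0.7]
[[0.1, -4.0, -1.79], [0.1, -4.17, -1.34], [0.1, -4.29, -0.87], [0.1, -4.36, -0.39], [0.1, -4.38, 0.09], [0.1, -4.34, 0.57], [0.1, -4.25, 1.05], [0.1, -4.11, 1.51], [0.1, -3.92, 1.96], [0.1, -3.68, 2.38], [0.1, -3.4, 2.77], [0.1, -3.07, 3.13], [0.1, -2.71, 3.45], [0.1, -2.31, 3.72]]
[0.111, 0.0, -0.0]
```

{"name": "play_rows", "arguments": {
  "travel": [
    [0.1,-4.0,-1.8],
    [0.1,-4.2,-1.3],
    [0.1,-4.3,-0.9],
    [0.1,-4.4,-0.4],
    [0.1,-4.4,0.1],
    [0.1,-4.3,0.6],
    [0.1,-4.2,1.0],
    [0.1,-4.1,1.5],
    [0.1,-3.9,2.0],
    [0.1,-3.7,2.4]
  ],
  "turn": [
    [0.11,0,0],
    [0.11,0,0],
    [0.11,0,0],
    [0.11,0,0],
    [0.11,0,0],
    [0.11,0,0],
    [0.11,0,0],
    [0.11,0,0],
    [0.11,0,0],
    [0.11,0,0]
  ],
  "jaw": [-0.8,-0.8,-0.8,-0.8,-0.8,-0.8,-0.8,-0.8,-0.8,-0.8]
}}

```text
t: 2.95
ee_pos: [0.5206, 0.2136, 0.2037]
eef_rot: [-0.047, 1.567, 0.055]
ft_force: [1.2, 1.2, 0.8]
finger_gap: 0.0817
```

```bash
python3 -c "
from h import *
plan([0.6393,0.0985,0.18],-20,8)"
```

```text
t 2.95 pos [0.5206 0.2136 0.2037] psi 3.7 gap 0.0817 F [1.2 1.2 0.8]
[[0.29, -1.53, 1.39], [0.29, -1.46, 1.46], [0.29, -1.38, 1.54], [0.29, -1.3, 1.61], [0.3, -1.22, 1.67], [0.3, -1.13, 1.73], [0.3, -1.04, 1.79], [0.3, -0.94, 1.84]]
[0.052, 0.0, -0.001]
```

{"name": "play_rows", "arguments": {
  "travel": [
    [0.3,-1.5,1.4],
    [0.3,-1.5,1.5],
    [0.3,-1.4,1.5],
    [0.3,-1.3,1.6],
    [0.3,-1.2,1.7],
    [0.3,-1.1,1.7],
    [0.3,-1.0,1.8],
    [0.3,-0.9,1.8],
    [0,0,0]
  ],
  "turn": [
    [0.052,0,0],
    [0.052,0,0],
    [0.052,0,0],
    [0.052,0,0],
    [0.052,0,0],
    [0.052,0,0],
    [0.052,0,0],
    [0.052,0,0],
    [0,0,0]
  ],
  "jaw": [-0.8,-0.8,-0.8,-0.8,-0.8,-0.8,-0.8,-0.8,-0.8]
}}

```text
t: 3.85
ee_pos: [0.6477, 0.086, 0.1778]
eef_rot: [0.305, 1.546, -0.296]
ft_force: [-0.3, 0.2, -0.9]
finger_gap: 0.0822
```

```bash
python3 -c "
from h import *
c,_=snap('wrist','w1.png')
find('wrist',c,['jar_center','bolt_top','grip_center'])
plan([0.6393,0.0985,0.095],-20,5)"
```

```text
wrist jar_center 0.89 [0.6421 0.106  0.1076] [256. 198.]
wrist jar_center 0.65 [0.8432 0.1068 0.0273] [485.  86.]
wrist jar_center 0.56 [0.626  0.2211 0.0287] [187.  53.]
wrist bolt_top 0.83 [0.6167 0.0292 0.1436] [264. 337.]
t 4.05 pos [0.6456 0.0886 0.1787] psi -21.7 gap 0.0822 F [-0.7  0.5 -0.2]
[[1.68, 0.12, -0.19], [1.68, 0.13, -0.19], [1.68, 0.13, -0.19], [1.67, 0.14, -0.19], [1.67, 0.14, -0.19]]
[-0.006, 0.0, -0.001]
```

View pics/w1.png

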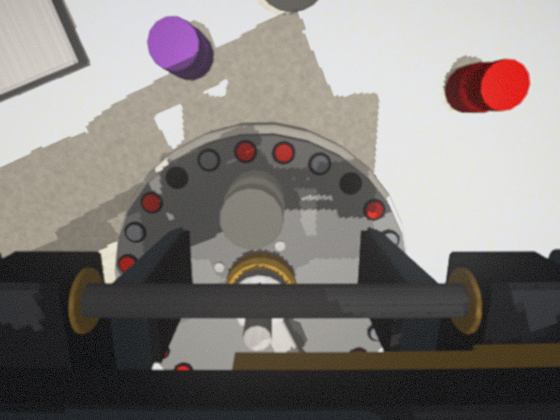

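```bash
python3 -c "
from h import *
c=cal('wrist')
print(ray(c,[(252,207)],.137), ray(c,[(257,338)],.15))
for r in ctrl.cut_out('wrist','jar_center')[:1]:
    ys,xs=np.nonzero(r['region']);print(xs.min(),xs.max(),ys.min(),ys.max())
plan([0.640,0.100,0.097],-20,5)"
```

```text
[[0.6391909  0.11000448 0.137     ]] [[0.61235101 0.03576365 0.15      ]]
444 531 58 113
t 4.1 pos [0.6456 0.0888 0.1789] psi -21.7 gap 0.0822 F [ 0.1 -0.5  0. ]
[[1.64, 0.16, -0.19], [1.64, 0.16, -0.19], [1.64, 0.16, -0.19], [1.64, 0.17, -0.18], [1.64, 0.17, -0.18]]
[-0.006, 0.0, -0.001]
```

{"name": "play_rows", "arguments": {
  "travel": [
    [1.6,0.2,-0.2],
    [1.6,0.2,-0.2],
    [1.6,0.2,-0.2],
    [1.6,0.2,-0.2],
    [1.6,0.2,-0.2],
    [0.1,0,0]
  ],
  "turn": [
    [0,0,0],
    [0,0,0],
    [0,0,0],
    [0,0,0],
    [0,0,0],
    [0,0,0]
  ],
  "jaw": [-0.8,-0.8,-0.8,-0.8,-0.8,-0.8]
}}

```text
t: 4.7
ee_pos: [0.6386, 0.1075, 0.0993]
eef_rot: [0.299, 1.543, -0.284]
ft_force: [0.4, 0.3, 0.4]
finger_gap: 0.0821
```

```bash
python3 -c "
from h import *
c,_=snap('wrist','w2.png');snap('top','t2.png')
plan([0.6395,0.102,0.097],-20,2)"
```

```text
t 4.8 pos [0.6404 0.1073 0.1015] psi -21.4 gap 0.082 F [-0.3  0.2  1.4]
[[0.22, -0.27, 0.05], [0.22, -0.26, 0.05]]
[-0.012, 0.005, -0.006]
```

View pics/w2.png

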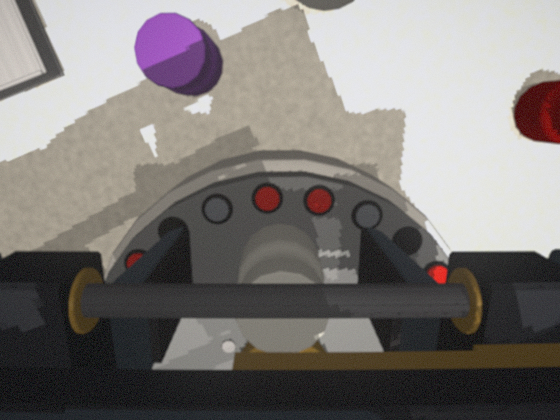

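{"name": "play_rows", "arguments": {
  "travel": [
    [0.3,-0.3,0],
    [0.2,-0.2,0],
    [0,0,0],
    [0,0,0],
    [0,0,0],
    [0,0,0],
    [0,0,0],
    [0,0,0]
  ],
  "turn": [
    [0,0,0],
    [0,0,0],
    [0,0,0],
    [0,0,0],
    [0,0,0],
    [0,0,0],
    [0,0,0],
    [0,0,0]
  ],
  "jaw": [-0.8,-0.8,0.4,0.4,0.4,0.4,0.4,0.4],
  "force": 15
}}

```text
t: 5.6
ee_pos: [0.6406, 0.1022, 0.1004]
eef_rot: [0.302, 1.532, -0.282]
ft_force: [-0.5, -0.1, 0.1]
finger_gap: 0.041
```

```bash
python3 -c "
from h import *
plan([0.6395,0.102,0.20],-20,6)"
```

```text
t 5.6 pos [0.6406 0.1022 0.1004] psi -21.4 gap 0.041 F [-0.5 -0.1  0.1]
[[-1.66, 0.02, 0.01], [-1.66, 0.01, 0.01], [-1.66, 0.01, 0.0], [-1.66, 0.0, -0.0], [-1.66, -0.0, -0.01], [-1.66, -0.01, -0.01]]
[-0.004, 0.003, -0.003]
```

{"name": "play_rows", "arguments": {
  "travel": [
    [-1.7,0,0],
    [-2.5,0,0],
    [-2.5,0,0],
    [-2,0,0],
    [-1,0,0]
  ],
  "turn": [
    [0,0,0],
    [0,0,0],
    [0,0,0],
    [0,0,0],
    [0,0,0]
  ],
  "jaw": [0.4,0.4,0.4,0.4,0.4]
}}

```text
t: 6.1
ee_pos: [0.6362, 0.1012, 0.1959]
eef_rot: [0.299, 1.542, -0.285]
ft_force: [-0.2, 0.3, -1.2]
finger_gap: 0.041
```

```bash
python3 -c "
from h import *
plan([0.483,0.3085,0.14],2,10)"
```

```text
t 6.1 pos [0.6362 0.1012 0.1959] psi -21.3 gap 0.041 F [-0.2  0.3 -1.2]
[[0.56, 1.37, -2.19], [0.56, 1.46, -2.13], [0.56, 1.54, -2.07], [0.56, 1.63, -2.0], [0.56, 1.71, -1.93], [0.56, 1.78, -1.86], [0.56, 1.86, -1.79], [0.56, 1.93, -1.71], [0.56, 2.0, -1.63], [0.56, 2.06, -1.54]]
[-0.041, 0.001, -0.001]
```

{"name": "play_rows", "arguments": {
  "travel": [
    [0,1.4,-2.2],
    [0.3,1.5,-2.1],
    [0.6,1.5,-2.1],
    [0.6,1.6,-2.0],
    [0.6,1.7,-1.9],
    [0.6,1.8,-1.9],
    [0.6,1.9,-1.8],
    [0.6,1.9,-1.7],
    [0.6,2.0,-1.6],
    [0.6,2.1,-1.5],
    [0,0,0]
  ],
  "turn": [
    [-0.041,0,0],
    [-0.041,0,0],
    [-0.041,0,0],
    [-0.041,0,0],
    [-0.041,0,0],
    [-0.041,0,0],
    [-0.041,0,0],
    [-0.041,0,0],
    [-0.041,0,0],
    [-0.041,0,0],
    [0,0,0]
  ],
  "jaw": [0.4,0.4,0.4,0.4,0.4,0.4,0.4,0.4,0.4,0.4,0.4]
}}

```text
t: 7.2
ee_pos: [0.4748, 0.3134, 0.1374]
eef_rot: [-0.038, 1.565, 0.043]
ft_force: [-0.1, -0.0, -1.7]
finger_gap: 0.0407
```

```bash
python3 -c "
from h import *
snap('wrist','w3.png');snap('side','s3.png')
plan([0.483,0.3085,0.04],2,6)"
```

```text
t 7.3 pos [0.4769 0.3118 0.1383] psi 2.8 gap 0.0409 F [ 0.4 -0.6 -1.1]
[[1.64, -0.06, 0.09], [1.64, -0.06, 0.09], [1.64, -0.06, 0.09], [1.64, -0.06, 0.09], [1.64, -0.06, 0.09], [1.64, -0.06, 0.1]]
[0.002, 0.001, -0.0]
```

View pics/w3.png

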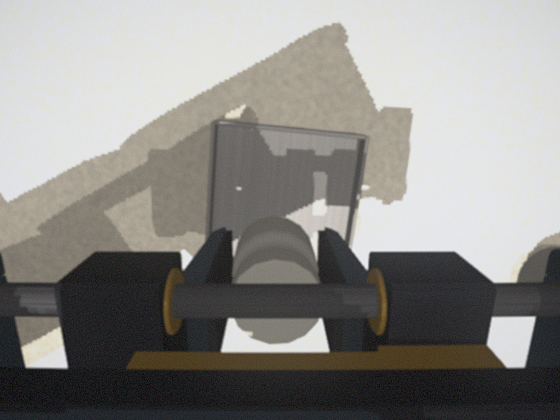

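View pics/s3.png

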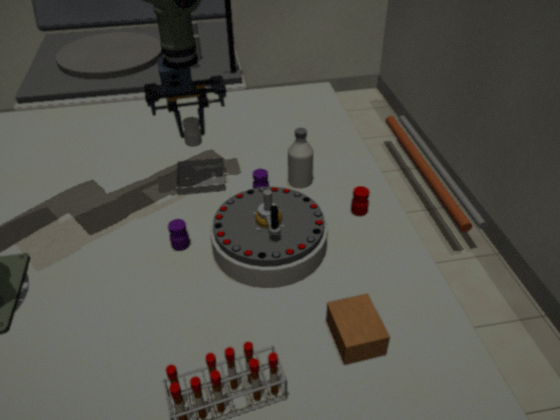

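{"name": "play_rows", "arguments": {
  "travel": [
    [1.7,-0.1,0.1],
    [2.0,-0.1,0.1],
    [2.0,-0.1,0.1],
    [2.0,0,0.1],
    [1.4,0,0.1],
    [0.6,0,0],
    [0.2,0,0]
  ],
  "turn": [
    [0,0,0],
    [0,0,0],
    [0,0,0],
    [0,0,0],
    [0,0,0],
    [0,0,0],
    [0,0,0]
  ],
  "jaw": [0.4,0.4,0.4,0.4,0.4,0.4,0.4]
}}

```text
t: 8.0
ee_pos: [0.4911, 0.3042, 0.0385]
eef_rot: [-0.028, 1.554, 0.034]
ft_force: [-0.5, 0.8, -1.6]
finger_gap: 0.0406
```

```bash
python3 -c "
from h import *
plan([0.483,0.3085,0.0285],2,3)"
```

```text
t 8.0 pos [0.4911 0.3042 0.0385] psi 2.2 gap 0.0406 F [-0.5  0.8 -1.6]
[[0.33, 0.15, -0.27], [0.33, 0.15, -0.27], [0.33, 0.15, -0.27]]
[0.001, 0.005, -0.001]
```

{"name": "play_rows", "arguments": {
  "travel": [
    [0.2,0.15,-0.25],
    [0.3,0.15,-0.25],
    [0.2,0,0],
    [0.2,0,0],
    [0.2,0,0]
  ],
  "turn": [
    [0,0,0],
    [0,0,0],
    [0,0,0],
    [0,0,0],
    [0,0,0]
  ],
  "jaw": [0.4,0.4,0.4,0.4,0.4]
}}

```text
t: 8.5
ee_pos: [0.4878, 0.3077, 0.0293]
eef_rot: [-0.025, 1.55, 0.035]
ft_force: [-0.2, 0.3, -1.4]
finger_gap: 0.0411
```

{"name": "play_rows", "arguments": {
  "travel": [
    [0.15,0,0],
    [0.1,0,0]
  ],
  "turn": [
    [0,0,0],
    [0,0,0]
  ],
  "jaw": [0.4,0.4]
}}

```text
t: 8.7
ee_pos: [0.488, 0.3075, 0.0282]
eef_rot: [-0.026, 1.549, 0.035]
ft_force: [-2.4, -2.3, 10.3]
finger_gap: 0.0413
```

{"name": "play_rows", "arguments": {
  "travel": [
    [-0.1,0,0],
    [0,0,0],
    [0,0,0],
    [-0.5,0,0],
    [-1.5,0,0],
    [-3,0,0],
    [-3,0,0],
    [-3.5,0,0],
    [-3,0,0]
  ],
  "turn": [
    [0,0,0],
    [0,0,0],
    [0,0,0],
    [0,0,0],
    [0,0,0],
    [0,0,0],
    [0,0,0],
    [0,0,0],
    [0,0,0]
  ],
  "jaw": [-0.36,-0.36,-0.36,-0.36,-0.36,-0.36,-0.36,-0.36,-0.36]
}}

```text
t: 9.6
ee_pos: [0.4826, 0.3055, 0.1758]
eef_rot: [-0.03, 1.557, 0.031]
ft_force: [1.1, 0.4, 0.8]
finger_gap: 0.0617
```

```bash
python3 -c "
from h import *
c,_=snap('side','s4.png');find('side',c,['jar_center','tray_in','grip_center','bolt_top'])
c,_=snap('top','t4.png');find('top',c,['grip_center','bolt_top'])
plan([0.6185,-0.0275,0.20],-20,10)"
```

```text
side jar_center 0.9 [0.4231 0.075  0.0306] [179. 234.]
side jar_center 0.87 [0.4909 0.3023 0.0356] [203. 169.]
side jar_center 0.71 [0.6253 0.2167 0.0302] [261. 184.]
side tray_in 0.92 [0.4842 0.3104 0.0022] [202. 178.]
side tray_in 0.53 [0.7302 0.2482 0.0013] [300. 181.]
side grip_center 0.73 [ 0.618  -0.0272  0.13  ] [274. 217.]
side bolt_top 0.73 [0.6219 0.0318 0.148 ] [270. 192.]
top grip_center 0.48 [ 0.6143 -0.0272  0.1303] [299. 207.]
top bolt_top 0.41 [0.6151 0.0295 0.1499] [273. 204.]
t 10.0 pos [0.4818 0.3049 0.1722] psi 2.2 gap 0.0619 F [-0.1  0.5  0.5]
[[-0.26, -3.38, 1.24], [-0.26, -3.32, 1.37], [-0.26, -3.27, 1.5], [-0.26, -3.21, 1.62], [-0.27, -3.14, 1.75], [-0.27, -3.07, 1.87], [-0.27, -3.0, 1.98], [-0.27, -2.92, 2.1], [-0.27, -2.84, 2.21], [-0.28, -2.75, 2.32]]
[0.039, 0.001, -0.0]
```

View pics/s4.png

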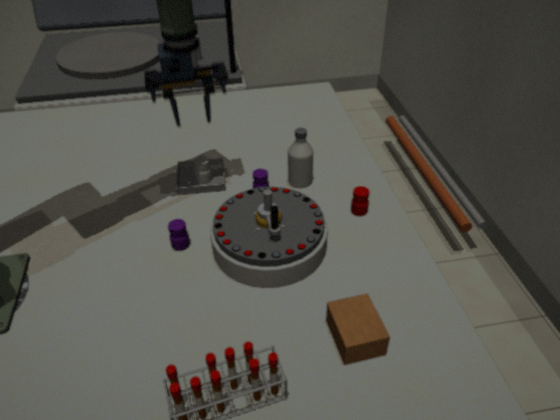

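```bash
python3 -c "
from h import *
plan([0.617,-0.0275,0.20],0,10)"
```

```text
t 10.0 pos [0.4818 0.3049 0.1722] psi 2.2 gap 0.0619 F [-0.1  0.5  0.5]
[[-0.26, -3.37, 1.22], [-0.26, -3.37, 1.24], [-0.26, -3.36, 1.25], [-0.27, -3.36, 1.26], [-0.27, -3.36, 1.28], [-0.27, -3.35, 1.29], [-0.27, -3.34, 1.3], [-0.27, -3.34, 1.31], [-0.27, -3.33, 1.33], [-0.28, -3.33, 1.34]]
[0.004, 0.001, 0.0]
```

{"name": "play_rows", "arguments": {
  "travel": [
    [-0.6,-3.4,1.2],
    [-0.6,-3.4,1.2],
    [-0.4,-3.4,1.3],
    [-0.3,-3.4,1.3],
    [-0.3,-3.4,1.3],
    [-0.3,-3.4,1.3],
    [-0.2,-3.3,1.3],
    [-0.1,-3.3,1.3],
    [0,-3.3,1.3],
    [0,-2.8,1.3],
    [0,0,0]
  ],
  "turn": [
    [0,0,0],
    [0,0,0],
    [0,0,0],
    [0,0,0],
    [0,0,0],
    [0,0,0],
    [0,0,0],
    [0,0,0],
    [0,0,0],
    [0,0,0],
    [0,0,0]
  ],
  "jaw": [-0.2,-0.2,-0.2,-0.2,-0.2,-0.2,-0.2,-0.2,-0.2,-0.2,-0.2]
}}

```text
t: 11.1
ee_pos: [0.6237, -0.0333, 0.1881]
eef_rot: [-0.038, 1.584, 0.03]
ft_force: [1.2, 0.1, -0.5]
finger_gap: 0.0547
```

```bash
python3 -c "
from h import *
c,_=snap('wrist','w5.png');find('wrist',c,['grip_center','bolt_top'])
plan([0.617,-0.0275,0.116],0,5)"
```

```text
wrist bolt_top 0.63 [0.6143 0.0276 0.1416] [265. 130.]
t 11.25 pos [ 0.6219 -0.0294  0.1886] psi 2.6 gap 0.0547 F [0.2 0.3 0.1]
[[1.45, 0.05, -0.08], [1.45, 0.04, -0.08], [1.45, 0.04, -0.08], [1.45, 0.04, -0.09], [1.45, 0.04, -0.09]]
[0.009, -0.003, 0.001]
```

View pics/w5.png

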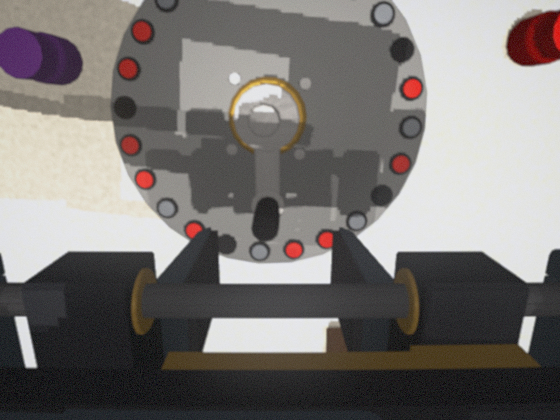

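```bash
python3 -c "
from h import *
c=cal('wrist')
print(ray(c,[(266,206)],.157),ray(c,[(265,229)],.107),ray(c,[(265,121)],.15), ray(c,[(267,116)],.08))
print(proj(c,[[.617,-.0275,.157],[.617,-.0275,.107],[.615,.03,.15],[.6219,-.0294,.107]]))
"
```

```text
[[ 0.61537165 -0.0090327   0.157     ]] [[ 0.61396635 -0.03928924  0.107     ]] [[0.61269957 0.03688211 0.15      ]] [[0.61124695 0.03778425 0.08      ]]
[[267.55054259 237.40067063]
 [270.00077867 213.20803213]
 [268.68712487 134.01244529]
 [276.87310949 216.15535814]]
```

{"name": "play_rows", "arguments": {
  "travel": [
    [1.4,0.1,-0.1],
    [1.8,0.1,-0.1],
    [1.8,0.1,-0.1],
    [1.4,0,-0.1],
    [0.8,0,-0.1],
    [0.1,0,0]
  ],
  "turn": [
    [0.01,0,0],
    [0.01,0,0],
    [0.01,0,0],
    [0.01,0,0],
    [0,0,0],
    [0,0,0]
  ],
  "jaw": [-0.2,-0.2,-0.2,-0.2,-0.2,-0.2]
}}

```text
t: 11.85
ee_pos: [0.6124, -0.0178, 0.1137]
eef_rot: [-0.012, 1.587, 0.011]
ft_force: [0.5, 0.4, -0.7]
finger_gap: 0.0544
```

```bash
python3 -c "
from h import *
snap('wrist','w6.png')
plan([0.6165,-0.0265,0.116],0,2)"
```

```text
t 11.9 pos [ 0.6128 -0.0178  0.1142] psi 0.8 gap 0.0544 F [-0.1  0.5  0.1]
[[-0.09, -0.44, 0.18], [-0.09, -0.44, 0.18]]
[0.007, -0.008, 0.0]
```

View pics/w6.png

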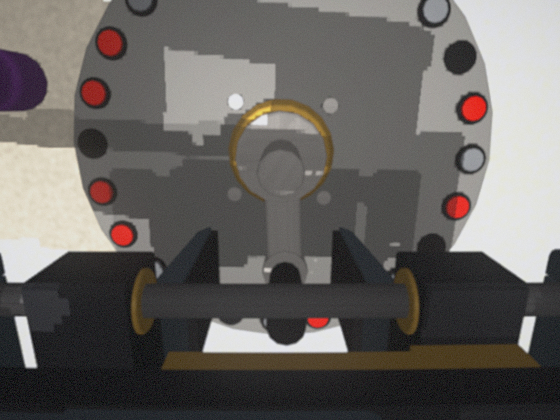

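```bash
python3 -c "
from h import *
c=cal('wrist')
for y in (-.03,-.0265,-.023): print(y,proj(c,[[.6165,y,.157],[.6165,y,.107]]).round(0).tolist())
print(proj(c,[[.615,.03,.15],[.615,.035,.15],[.615,.03,.106],[.6128,-.0178,.133]]).round(0).tolist(), c[2])
print(ray(c,[(280,170)],.15),ray(c,[(282,155)],.085))
"
```

```text
-0.03 [[283.0, 337.0], [282.0, 280.0]]
-0.0265 [[283.0, 329.0], [283.0, 273.0]]
-0.023 [[283.0, 321.0], [283.0, 267.0]]
[[282.0, 181.0], [282.0, 168.0], [282.0, 164.0], [275.0, 280.0]] [0.61415228 0.05614862 0.28403328]
[[0.61419654 0.03419029 0.15      ]] [[0.61513421 0.03159297 0.085     ]]
```

{"name": "play_rows", "arguments": {
  "travel": [
    [-0.1,-0.45,0.2],
    [-0.1,-0.45,0.2],
    [0,0,0],
    [0,0,0],
    [0,0,0],
    [0,0,0],
    [0,0,0],
    [0,0,0]
  ],
  "turn": [
    [0,0,0],
    [0,0,0],
    [0,0,0],
    [0,0,0],
    [0,0,0],
    [0,0,0],
    [0,0,0],
    [0,0,0]
  ],
  "jaw": [-0.2,-0.2,0.9,0.9,0.9,0.9,0.9,0.9],
  "force": 25
}}

```text
t: 12.7
ee_pos: [0.6193, -0.0275, 0.1196]
eef_rot: [-0.013, 1.58, 0.011]
ft_force: [-0.1, -0.4, -0.9]
finger_gap: 0.016
```

```bash
python3 -c "
from h import *
c,_=snap('wrist','w7.png');find('wrist',c,['bolt_top'])
plan([0.6165,-0.0265,0.116],0,2)"
```

```text
wrist bolt_top 0.88 [0.6157 0.03   0.1423] [268. 150.]
t 12.8 pos [ 0.6193 -0.0275  0.1196] psi 0.8 gap 0.016 F [ 0.1 -0.2 -0.4]
[[0.18, 0.05, -0.14], [0.18, 0.05, -0.14]]
[0.007, -0.005, 0.001]
```

View pics/w7.png

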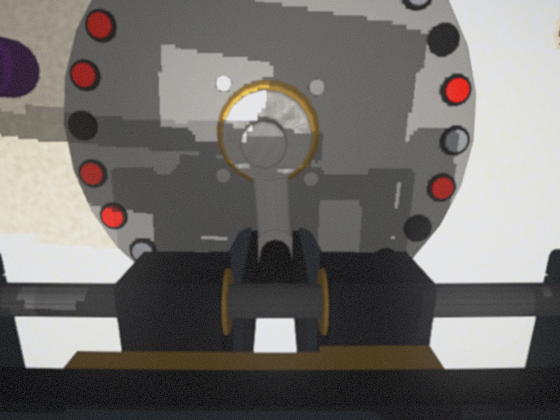

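```bash
cat >> h.py <<'E'
import json,os
def circ(C,dth,n,r=0.0595,z=0.119):
    "rows for handle circle, dth deg per row, ccw positive"
    s,Rt=pose(); p=s["ee_pos"]; Rc=R.from_matrix(Rt)
    th=np.degrees(np.arctan2(p[1]-C[1],p[0]-C[0])); rr=np.hypot(p[1]-C[1],p[0]-C[0])
    print("t %.2f"%s["t"],"pos",p.round(4),"th %.1f r %.4f"%(th,rr),"gap %.4f"%s["finger_gap"],"F",s["ft_force"].round(1),"psi %.1f"%np.degrees(np.arctan2(Rt[1,2],Rt[0,2])),"tilt",(Rt[:,0]*100).round(1)[:2],"j6 %.2f"%s["joint_pos"][5])
    f="track.json"; T=json.load(open(f)) if os.path.exists(f) else []
    T.append([s["t"],*p.tolist(),th]); json.dump(T,open(f,"w"))
    q=p; out=[]
    for k in range(1,n+1):
        a=np.radians(th+dth*k); t=np.array([C[0]+r*np.cos(a),C[1]+r*np.sin(a),z if k==1 else q[2]])
        out.append((Rc.inv().apply(t-q)*100).round(2).tolist()); q=t
    print(out)
C=(0.6155,0.031)
E
python3 -c "
from h import *
circ(C,5,6,z=.1190)"
```

```text
t 12.80 pos [ 0.6193 -0.0275  0.1196] th -86.3 r 0.0586 gap 0.0160 F [ 0.1 -0.2 -0.4] psi 0.8 tilt [-0.9 -0.1] j6 -0.08
[[0.06, -0.04, 0.52], [-0.0, 0.09, 0.51], [-0.0, 0.14, 0.5], [-0.0, 0.18, 0.49], [-0.0, 0.22, 0.47], [-0.0, 0.26, 0.45]]
```

{"name": "play_rows", "arguments": {
  "travel": [
    [0,0,0.5],
    [0,0.1,0.5],
    [0,0.15,0.5]
  ],
  "turn": [
    [0,0,0],
    [0,0,0],
    [0,0,0]
  ],
  "jaw": [0.9,0.9,0.9]
}}

```text
t: 13.1
ee_pos: [0.6342, -0.0244, 0.1196]
eef_rot: [-0.012, 1.582, 0.011]
ft_force: [-1.2, -0.7, 1.4]
finger_gap: 0.016
```

```bash
python3 -c "
from h import *
c,_=snap('wrist','w8.png');find('wrist',c,['bolt_top'],1)
circ(C,5,6,z=.1190)"
```

```text
wrist bolt_top 0.67 [0.6136 0.0307 0.1455] [223. 157.]
t 13.20 pos [ 0.6353 -0.024   0.1196] th -70.2 r 0.0584 gap 0.0158 F [1.1 0.9 0.9] psi 0.8 tilt [-0.9 -0. ] j6 -0.07
[[0.06, 0.09, 0.52], [-0.0, 0.23, 0.46], [-0.0, 0.27, 0.44], [-0.0, 0.31, 0.42], [-0.0, 0.34, 0.39], [-0.0, 0.38, 0.36]]
```

{"name": "play_rows", "arguments": {
  "travel": [
    [0,0.15,0.5],
    [0,0.23,0.46],
    [0,0.27,0.44]
  ],
  "turn": [
    [0,0,0],
    [0,0,0],
    [0,0,0]
  ],
  "jaw": [0.9,0.9,0.9]
}}

```text
t: 13.5
ee_pos: [0.6491, -0.0166, 0.1196]
eef_rot: [-0.011, 1.582, 0.012]
ft_force: [-2.1, 0.3, 1.5]
finger_gap: 0.016
```

```bash
python3 -c "
from h import *
c,_=snap('wrist','w9.png');find('wrist',c,['bolt_top'],1)
circ(C,5,6,z=.1190)"
```

```text
t 13.60 pos [ 0.65   -0.016   0.1196] th -53.7 r 0.0583 gap 0.0161 F [-0.1  2.1  1.5] psi 0.8 tilt [-0.9  0.1] j6 -0.06
[[0.05, 0.22, 0.48], [-0.0, 0.35, 0.38], [-0.0, 0.39, 0.35], [-0.0, 0.41, 0.31], [-0.0, 0.44, 0.28], [-0.0, 0.46, 0.24]]
```

```bash
python3 -c "
from h import *
c,im=snap('side','s9.png');find('side',c,['bolt_top'],2)
a=cv2.imread('pics/w8.png')[60:280,100:380];b=cv2.imread('pics/w9.png')[60:280,100:380];d=cv2.resize(im[170:280,200:340],(280,220),interpolation=2)
cv2.imwrite('pics/m9.png',np.hstack([a,b,d])[:, :800])"
```

```text
side bolt_top 0.43 [0.6169 0.0303 0.1509] [268. 191.]
```

View pics/m9.png

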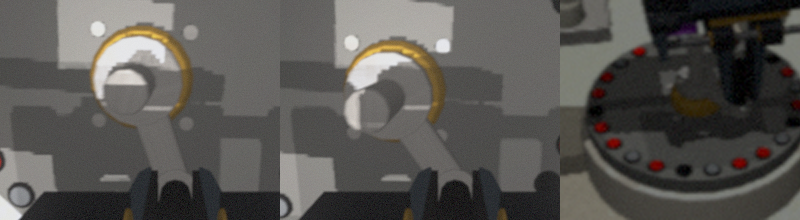

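{"name": "play_rows", "arguments": {
  "travel": [
    [0,0.27,0.42],
    [0,0.35,0.38]
  ],
  "turn": [
    [0,0,0],
    [0,0,0]
  ],
  "jaw": [0.9,0.9]
}}

```text
t: 13.9
ee_pos: [0.6565, -0.0104, 0.1195]
eef_rot: [-0.011, 1.583, 0.011]
ft_force: [-2.1, -1.2, 2.9]
finger_gap: 0.0162
```

```bash
cat > look.py <<'E'
from h import *
import sys
k=sys.argv[1]; dth=float(sys.argv[2]); n=int(sys.argv[3])
c,im=snap('wrist',f'w{k}.png'); 
pr=proj(c,[[.6150,.0315,.150],[.6150,.0315,.136],[.615,.0315,.124]]); print("bolt px exp up/drop/end",pr.round(0).tolist())
circ(C,dth,n)
c2,i2=snap('side',f's{k}.png'); find('side',c2,['bolt_top'],1)
pr=proj(c2,[[.6150,.0315,.150],[.6150,.0315,.136],[.615,.0315,.124]]); print("side exp",pr.round(0).tolist())
d=cv2.resize(i2[160:270,200:350],(450,330),interpolation=2)
cv2.imwrite(f'pics/m{k}.png',np.hstack([cv2.resize(im[60:340],(660,330))[:, :350],d]))
E
python3 look.py 10 5 4
```

```text
bolt px exp up/drop/end [[168.0, 192.0], [178.0, 185.0], [185.0, 179.0]]
t 13.95 pos [ 0.6572 -0.0097  0.1196] th -44.3 r 0.0583 gap 0.0157 F [-0.4  1.8  2.4] psi 0.8 tilt [-1.1  0.1] j6 -0.05
[[0.05, 0.29, 0.44], [-0.0, 0.41, 0.32], [-0.0, 0.44, 0.28], [-0.0, 0.46, 0.24]]
side bolt_top 0.46 [0.6177 0.031  0.15  ] [268. 191.]
side exp [[267.0, 191.0], [267.0, 197.0], [268.0, 201.0]]
```

View pics/m10.png

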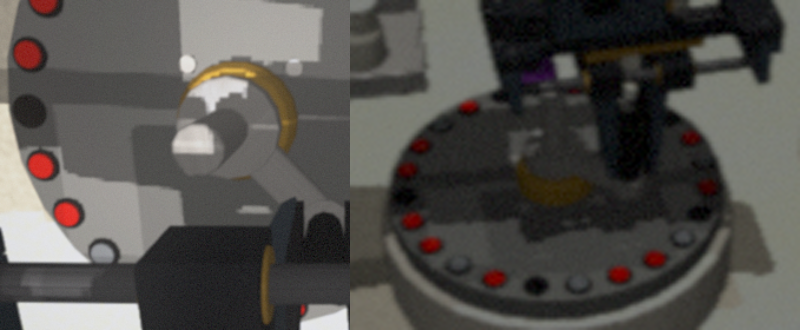

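{"name": "play_rows", "arguments": {
  "travel": [
    [0,0.33,0.38],
    [0,0.4,0.32]
  ],
  "turn": [
    [0,0,0],
    [0,0,0]
  ],
  "jaw": [0.9,0.9]
}}

```text
t: 14.25
ee_pos: [0.6632, -0.0025, 0.1195]
eef_rot: [-0.011, 1.583, 0.012]
ft_force: [-2.7, -0.9, 2.3]
finger_gap: 0.0158
```

```bash
python3 look.py 11 5 4
```

```text
bolt px exp up/drop/end [[152.0, 211.0], [163.0, 203.0], [171.0, 196.0]]
t 14.30 pos [ 0.6638 -0.0017  0.1195] th -34.1 r 0.0583 gap 0.0162 F [-1.5  1.   1.8] psi 0.8 tilt [-1.2  0.1] j6 -0.04
[[0.05, 0.37, 0.37], [-0.0, 0.46, 0.24], [-0.0, 0.48, 0.2], [-0.0, 0.5, 0.16]]
side bolt_top 0.71 [0.6169 0.0296 0.1484] [268. 192.]
side exp [[267.0, 191.0], [267.0, 197.0], [268.0, 201.0]]
```

View pics/m11.png

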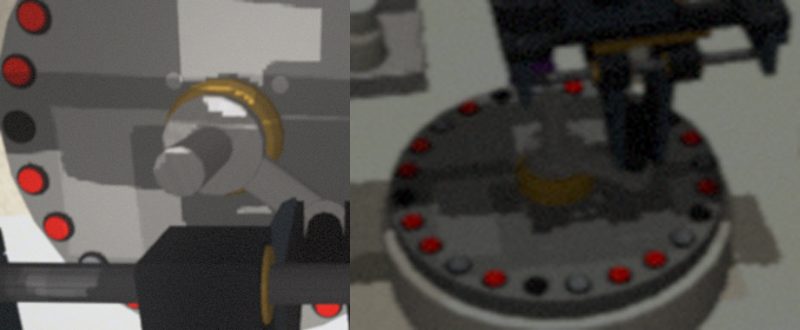

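{"name": "play_rows", "arguments": {
  "travel": [
    [0,0.4,0.32],
    [0,0.46,0.24]
  ],
  "turn": [
    [0,0,0],
    [0,0,0]
  ],
  "jaw": [0.9,0.9]
}}

```text
t: 14.6
ee_pos: [0.6685, 0.0064, 0.1195]
eef_rot: [-0.011, 1.584, 0.012]
ft_force: [-3.3, 0.3, 2.5]
finger_gap: 0.0159
```

```bash
python3 look.py 12 5 4
```

```text
bolt px exp up/drop/end [[141.0, 233.0], [152.0, 222.0], [161.0, 215.0]]
t 14.65 pos [0.6689 0.0074 0.1195] th -23.9 r 0.0584 gap 0.0160 F [-2.2  1.5  3. ] psi 0.8 tilt [-1.3  0.1] j6 -0.02
[[0.05, 0.44, 0.29], [-0.0, 0.5, 0.15], [-0.0, 0.51, 0.11], [-0.0, 0.51, 0.07]]
side bolt_top 0.48 [0.617  0.0322 0.1508] [268. 191.]
side exp [[267.0, 191.0], [267.0, 197.0], [268.0, 201.0]]
```

View pics/m12.png

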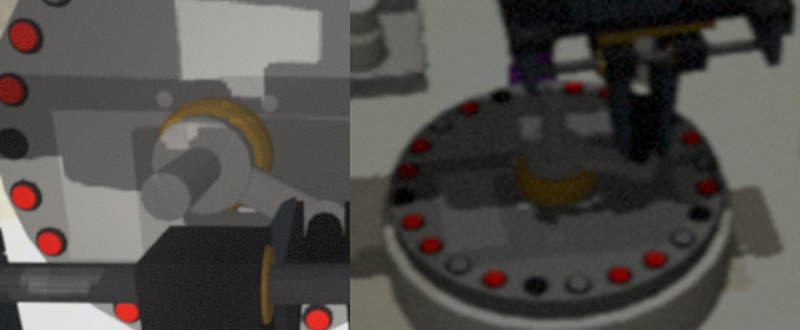

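{"name": "play_rows", "arguments": {
  "travel": [
    [0,0.46,0.2],
    [0,0.49,0.14]
  ],
  "turn": [
    [0,0,0],
    [0,0,0]
  ],
  "jaw": [0.9,0.9]
}}

```text
t: 14.95
ee_pos: [0.6721, 0.016, 0.1195]
eef_rot: [-0.011, 1.583, 0.011]
ft_force: [-2.1, -0.7, 2.0]
finger_gap: 0.0162
```

```bash
sed -i 's/r=0.0595/r=0.0585/' h.py; python3 look.py 13 5 4
```

```text
bolt px exp up/drop/end [[134.0, 255.0], [146.0, 243.0], [154.0, 234.0]]
t 15.00 pos [0.6724 0.0169 0.1196] th -13.9 r 0.0586 gap 0.0162 F [-2.1  0.8  3.2] psi 0.8 tilt [-1.2  0.1] j6 -0.01
[[0.06, 0.5, 0.1], [-0.0, 0.51, 0.06], [0.0, 0.51, 0.02], [0.0, 0.51, -0.02]]
side bolt_top 0.46 [0.6154 0.03   0.1528] [267. 191.]
side exp [[267.0, 191.0], [267.0, 197.0], [268.0, 201.0]]
```

View pics/m13.png

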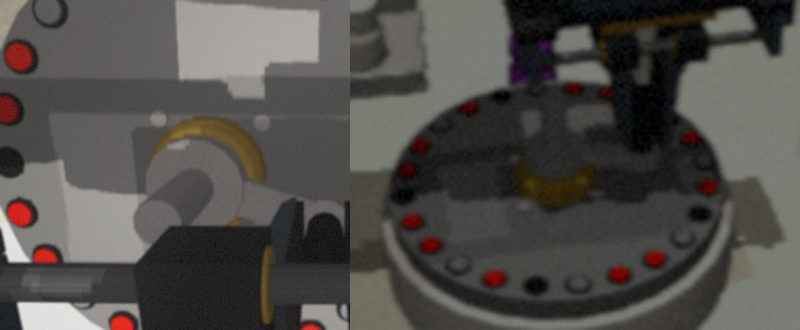

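{"name": "play_rows", "arguments": {
  "travel": [
    [0,0.5,0.1],
    [0,0.5,0.05]
  ],
  "turn": [
    [0,0,0],
    [0,0,0]
  ],
  "jaw": [0.9,0.9]
}}

```text
t: 15.3
ee_pos: [0.674, 0.0261, 0.1195]
eef_rot: [-0.011, 1.582, 0.011]
ft_force: [-1.0, -1.6, 2.1]
finger_gap: 0.0158
```

```bash
python3 look.py 14 5 4
```

```text
bolt px exp up/drop/end [[131.0, 278.0], [143.0, 264.0], [152.0, 254.0]]
t 15.35 pos [0.6741 0.0271 0.1195] th -3.8 r 0.0587 gap 0.0161 F [-1.   0.6  2.1] psi 0.8 tilt [-1.1  0.1] j6 0.01
[[0.06, 0.51, -0.0], [0.0, 0.51, -0.03], [0.0, 0.51, -0.07], [0.0, 0.5, -0.11]]
side bolt_top 0.48 [0.6165 0.0316 0.1501] [268. 191.]
side exp [[267.0, 191.0], [267.0, 197.0], [268.0, 201.0]]
```

View pics/m14.png

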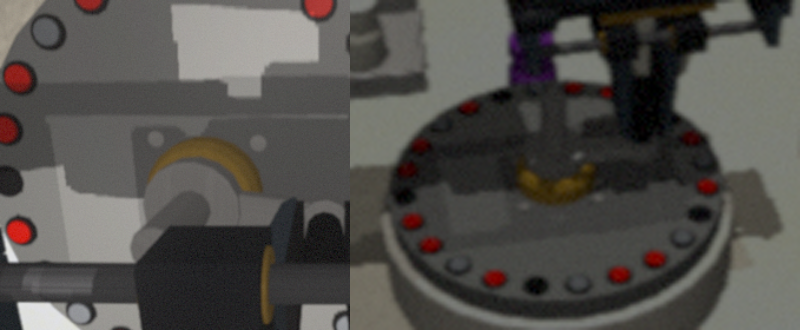

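{"name": "play_rows", "arguments": {
  "travel": [
    [0,0.5,0],
    [0,0.5,-0.05]
  ],
  "turn": [
    [0,0,0],
    [0,0,0]
  ],
  "jaw": [0.9,0.9]
}}

```text
t: 15.65
ee_pos: [0.6741, 0.0363, 0.1196]
eef_rot: [-0.011, 1.58, 0.011]
ft_force: [0.3, -1.7, 1.9]
finger_gap: 0.0162
```

```bash
python3 look.py 15 5 4
```

```text
bolt px exp up/drop/end [[133.0, 300.0], [145.0, 285.0], [153.0, 274.0]]
t 15.70 pos [0.6741 0.0373 0.1196] th 6.2 r 0.0589 gap 0.0158 F [-0.2 -0.5  1.9] psi 0.8 tilt [-0.9  0.1] j6 0.02
[[0.06, 0.5, -0.11], [0.0, 0.5, -0.11], [0.0, 0.49, -0.16], [0.0, 0.47, -0.2]]
side bolt_top 0.64 [0.6162 0.0291 0.1489] [268. 192.]
side exp [[267.0, 191.0], [267.0, 197.0], [268.0, 201.0]]
```

View pics/m15.png

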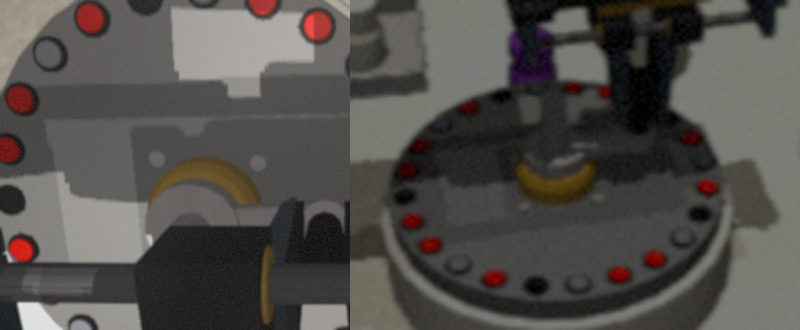

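{"name": "play_rows", "arguments": {
  "travel": [
    [0,0.5,-0.1],
    [0,0.5,-0.13]
  ],
  "turn": [
    [0,0,0],
    [0,0,0]
  ],
  "jaw": [0.9,0.9]
}}

```text
t: 16.0
ee_pos: [0.6724, 0.047, 0.1196]
eef_rot: [-0.01, 1.578, 0.011]
ft_force: [0.3, -0.8, 1.3]
finger_gap: 0.0154
```

```bash
python3 look.py 16 5 4
```

```text
bolt px exp up/drop/end [[140.0, 323.0], [150.0, 306.0], [158.0, 294.0]]
t 16.05 pos [0.6721 0.0481 0.1196] th 16.8 r 0.0592 gap 0.0161 F [1.1 1.4 0.6] psi 0.8 tilt [-0.8  0.2] j6 0.04
[[0.07, 0.47, -0.22], [0.0, 0.47, -0.2], [0.0, 0.45, -0.24], [0.0, 0.43, -0.28]]
side bolt_top 0.59 [0.6201 0.0299 0.1489] [270. 192.]
side exp [[267.0, 191.0], [267.0, 197.0], [268.0, 201.0]]
```

View pics/m16.png

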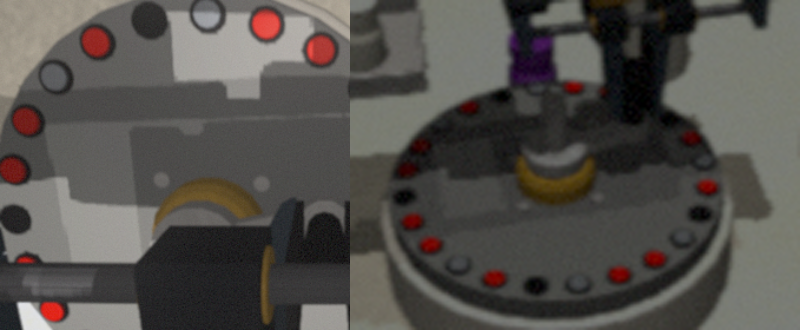

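{"name": "play_rows", "arguments": {
  "travel": [
    [0,0.47,-0.18],
    [0,0.46,-0.2]
  ],
  "turn": [
    [0,0,0],
    [0,0,0]
  ],
  "jaw": [0.9,0.9]
}}

```text
t: 16.35
ee_pos: [0.6689, 0.0569, 0.1196]
eef_rot: [-0.01, 1.577, 0.012]
ft_force: [1.5, -1.2, -0.0]
finger_gap: 0.0159
```

```bash
python3 look.py 17 5 4
```

```text
bolt px exp up/drop/end [[150.0, 344.0], [159.0, 326.0], [166.0, 312.0]]
t 16.40 pos [0.6685 0.0578 0.1196] th 26.9 r 0.0594 gap 0.0161 F [ 2.2 -0.2  0.1] psi 0.8 tilt [-0.7  0.2] j6 0.05
[[0.07, 0.41, -0.32], [0.0, 0.43, -0.28], [0.0, 0.4, -0.32], [0.0, 0.37, -0.35]]
side bolt_top 0.71 [0.6176 0.027  0.1384] [269. 197.]
side exp [[267.0, 191.0], [267.0, 197.0], [268.0, 201.0]]
```

View pics/m17.png

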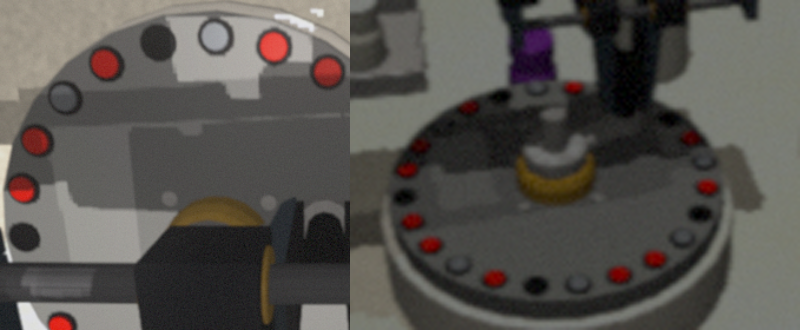

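```bash
python3 -c "
from h import *
from scipy.optimize import least_squares
T=np.array(json.load(open('track.json')))
x=T[:,1];y=T[:,2]
f=least_squares(lambda q:np.hypot(x-q[0],y-q[1])-q[2],[.6155,.031,.06]);print(f.x,f.fun.round(4))
f=least_squares(lambda q:np.hypot(x-q[0],y-q[1])-.06,[.6155,.031]);print(f.x,f.fun.round(4))
print(np.degrees(np.arctan2(y-f.x[1],x-f.x[0])).round(1))
ims=[cv2.resize(cv2.imread(f'pics/s{k}.png')[170:240,240:310],(390,390),interpolation=2) for k in (16,17)]
cv2.imwrite('pics/cmp.png',np.hstack(ims))
"
```

```text
[0.61445799 0.03214279 0.05984441] [ 0.  0.  0. -0. -0.  0.  0. -0.  0. -0. -0.]
[0.61429971 0.0322286 ] [-0.0001 -0.      0.     -0.      0.      0.      0.      0.     -0.
 -0.     -0.0001]
[-85.3 -69.5 -53.5 -44.3 -34.4 -24.5 -14.8  -4.9   4.9  15.3  25.3]
```

View pics/cmp.png

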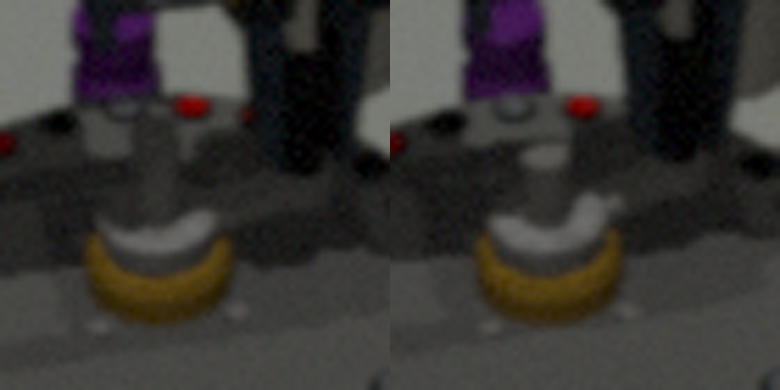

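The fit to the track is excellent: axis at (0.6144, 0.0322), radius 59.8 mm. The side view shows the bolt dropped between handle bearings 15.3° and 25.3° (head at row 191, then 197). Next is one full clockwise turn, so the handle should end near 20° again.

```bash
sed -i 's/^C=.*/C=(0.6144,0.0322)/; s/r=0.0585/r=0.0599/' h.py; python3 -c "
from h import *
circ(C,-5,8,z=.1194)"
```

```text
t 16.50 pos [0.6685 0.0578 0.1196] th 25.3 r 0.0599 gap 0.0163 F [1.9 0.2 0.5] psi 0.8 tilt [-0.7  0.3] j6 0.05
[[0.02, -0.48, 0.2], [-0.0, -0.5, 0.15], [-0.0, -0.51, 0.11], [-0.0, -0.52, 0.06], [-0.0, -0.52, 0.02], [-0.0, -0.52, -0.03], [-0.0, -0.52, -0.07], [-0.0, -0.51, -0.12]]
```

{"name": "play_rows", "arguments": {
  "travel": [
    [0,-0.48,0.2],
    [0,-0.5,0.15],
    [0,-0.51,0.11],
    [0,-0.52,0.06]
  ],
  "turn": [
    [0,0,0],
    [0,0,0],
    [0,0,0],
    [0,0,0]
  ],
  "jaw": [0.9,0.9,0.9,0.9]
}}

```text
t: 16.9
ee_pos: [0.674, 0.0376, 0.1196]
eef_rot: [-0.008, 1.579, 0.015]
ft_force: [0.8, 1.3, 1.2]
finger_gap: 0.0162
```

```bash
python3 look.py 18 -5 10
```

```text
bolt px exp up/drop/end [[134.0, 303.0], [145.0, 288.0], [154.0, 276.0]]
t 16.95 pos [0.6741 0.0364 0.1196] th 4.1 r 0.0598 gap 0.0159 F [ 0.7 -0.5  1.5] psi 0.8 tilt [-0.8  0.3] j6 0.02
[[0.06, -0.52, 0.01], [-0.0, -0.52, -0.04], [-0.0, -0.52, -0.08], [-0.0, -0.51, -0.13], [-0.0, -0.49, -0.17], [0.0, -0.48, -0.21], [0.0, -0.46, -0.26], [0.0, -0.43, -0.29], [0.0, -0.4, -0.33], [0.0, -0.37, -0.36]]
side bolt_top 0.46 [0.6181 0.0283 0.1341] [269. 198.]
side exp [[267.0, 191.0], [267.0, 197.0], [268.0, 201.0]]
```

View pics/m18.png

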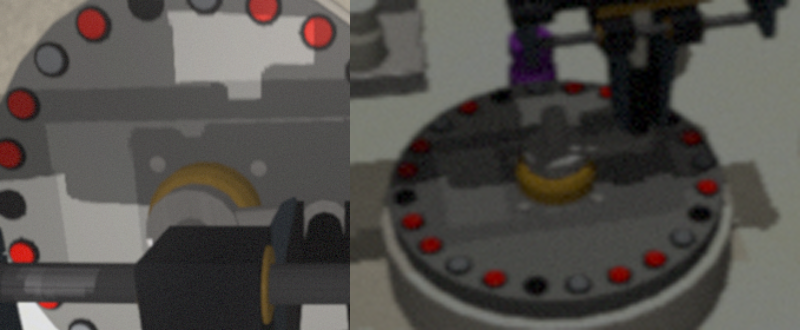

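{"name": "play_rows", "arguments": {
  "travel": [
    [0,-0.52,0],
    [0,-0.52,-0.04],
    [0,-0.52,-0.08],
    [0,-0.51,-0.13],
    [0,-0.49,-0.17],
    [0,-0.48,-0.21],
    [0,-0.46,-0.26],
    [0,-0.43,-0.29],
    [0,-0.4,-0.33],
    [0,-0.37,-0.36]
  ],
  "turn": [
    [0,0,0],
    [0,0,0],
    [0,0,0],
    [0,0,0],
    [0,0,0],
    [0,0,0],
    [0,0,0],
    [0,0,0],
    [0,0,0],
    [0,0,0]
  ],
  "jaw": [0.9,0.9,0.9,0.9,0.9,0.9,0.9,0.9,0.9,0.9]
}}

```text
t: 18.05
ee_pos: [0.6538, -0.0129, 0.1196]
eef_rot: [-0.006, 1.58, 0.016]
ft_force: [-1.3, 2.7, 1.1]
finger_gap: 0.0161
```

```bash
python3 -c "
from h import *
circ(C,-5,10,z=.1194)"
```

```text
t 18.05 pos [ 0.6538 -0.0129  0.1196] th -48.9 r 0.0599 gap 0.0161 F [-1.3  2.7  1.1] psi 0.8 tilt [-0.9  0.6] j6 -0.06
[[0.02, -0.32, -0.41], [0.0, -0.28, -0.44], [0.0, -0.24, -0.46], [0.0, -0.2, -0.48], [0.0, -0.16, -0.5], [0.0, -0.12, -0.51], [0.0, -0.07, -0.52], [0.0, -0.03, -0.52], [0.0, 0.02, -0.52], [0.01, 0.07, -0.52]]
```

{"name": "play_rows", "arguments": {
  "travel": [
    [0,-0.32,-0.41],
    [0,-0.28,-0.44],
    [0,-0.24,-0.46],
    [0,-0.2,-0.48],
    [0,-0.16,-0.5],
    [0,-0.12,-0.51],
    [0,-0.07,-0.52],
    [0,-0.03,-0.52],
    [0,0.02,-0.52],
    [0,0.07,-0.52]
  ],
  "turn": [
    [0,0,0],
    [0,0,0],
    [0,0,0],
    [0,0,0],
    [0,0,0],
    [0,0,0],
    [0,0,0],
    [0,0,0],
    [0,0,0],
    [0,0,0]
  ],
  "jaw": [0.9,0.9,0.9,0.9,0.9,0.9,0.9,0.9,0.9,0.9]
}}

```text
t: 19.05
ee_pos: [0.6022, -0.0266, 0.1196]
eef_rot: [-0.004, 1.577, 0.018]
ft_force: [2.9, 3.3, -0.4]
finger_gap: 0.0162
```

```bash
python3 -c "
from h import *
circ(C,-5,10,z=.1194)"
```

```text
t 19.05 pos [ 0.6022 -0.0266  0.1196] th -101.7 r 0.0601 gap 0.0162 F [ 2.9  3.3 -0.4] psi 0.8 tilt [-0.6  0.9] j6 -0.09
[[0.02, 0.15, -0.5], [0.0, 0.18, -0.49], [0.0, 0.22, -0.47], [0.01, 0.26, -0.45], [0.01, 0.3, -0.43], [0.01, 0.34, -0.4], [0.01, 0.37, -0.37], [0.01, 0.4, -0.34], [0.01, 0.43, -0.3], [0.01, 0.45, -0.26]]
```

{"name": "play_rows", "arguments": {
  "travel": [
    [0,0.15,-0.5],
    [0,0.18,-0.49],
    [0,0.22,-0.47],
    [0,0.26,-0.45],
    [0,0.3,-0.43],
    [0,0.34,-0.4],
    [0,0.37,-0.37],
    [0,0.4,-0.34],
    [0,0.43,-0.3],
    [0,0.45,-0.26]
  ],
  "turn": [
    [0,0,0],
    [0,0,0],
    [0,0,0],
    [0,0,0],
    [0,0,0],
    [0,0,0],
    [0,0,0],
    [0,0,0],
    [0,0,0],
    [0,0,0]
  ],
  "jaw": [0.9,0.9,0.9,0.9,0.9,0.9,0.9,0.9,0.9,0.9]
}}

```text
t: 20.05
ee_pos: [0.5619, 0.0027, 0.1196]
eef_rot: [-0.01, 1.568, 0.014]
ft_force: [6.3, -0.0, -2.4]
finger_gap: 0.0159
```

```bash
python3 -c "
from h import *
circ(C,-5,10,z=.1194)"
```

```text
t 20.05 pos [0.5619 0.0027 0.1196] th -150.6 r 0.0602 gap 0.0159 F [ 6.3 -0.  -2.4] psi 0.9 tilt [0.3 0.2] j6 -0.03
[[0.02, 0.48, -0.2], [0.0, 0.49, -0.19], [0.0, 0.5, -0.14], [0.0, 0.51, -0.1], [0.0, 0.52, -0.05], [0.0, 0.52, -0.01], [0.0, 0.52, 0.04], [0.0, 0.52, 0.08], [0.0, 0.51, 0.13], [0.0, 0.49, 0.17]]
```

{"name": "play_rows", "arguments": {
  "travel": [
    [0,0.48,-0.2],
    [0,0.49,-0.18],
    [0,0.5,-0.13],
    [0,0.51,-0.09],
    [0,0.52,-0.04],
    [0,0.52,0],
    [0,0.52,0.04],
    [0,0.52,0.08],
    [0,0.51,0.13],
    [0,0.49,0.17]
  ],
  "turn": [
    [0,0,0],
    [0,0,0],
    [0,0,0],
    [0,0,0],
    [0,0,0],
    [0,0,0],
    [0,0,0],
    [0,0,0],
    [0,0,0],
    [0,0,0]
  ],
  "jaw": [0.9,0.9,0.9,0.9,0.9,0.9,0.9,0.9,0.9,0.9]
}}

```text
t: 21.05
ee_pos: [0.5576, 0.0523, 0.1196]
eef_rot: [-0.02, 1.569, 0.008]
ft_force: [3.4, -4.2, -0.8]
finger_gap: 0.0159
```

```bash
python3 -c "
from h import *
circ(C,-5,10,z=.1194)"
```

```text
t 21.05 pos [0.5576 0.0523 0.1196] th 160.5 r 0.0603 gap 0.0159 F [ 3.4 -4.2 -0.8] psi 1.0 tilt [ 0.2 -0.8] j6 0.06
[[0.01, 0.47, 0.24], [-0.0, 0.46, 0.25], [-0.0, 0.44, 0.28], [-0.0, 0.41, 0.32], [-0.0, 0.38, 0.36], [-0.0, 0.35, 0.39], [-0.0, 0.31, 0.42], [-0.0, 0.28, 0.44], [-0.0, 0.24, 0.47], [-0.0, 0.2, 0.48]]
```

{"name": "play_rows", "arguments": {
  "travel": [
    [0,0.47,0.24],
    [0,0.46,0.26],
    [0,0.44,0.29],
    [0,0.41,0.33],
    [0,0.38,0.36],
    [0,0.35,0.39],
    [0,0.31,0.42],
    [0,0.28,0.44],
    [0,0.24,0.47],
    [0,0.2,0.48]
  ],
  "turn": [
    [0,0,0],
    [0,0,0],
    [0,0,0],
    [0,0,0],
    [0,0,0],
    [0,0,0],
    [0,0,0],
    [0,0,0],
    [0,0,0],
    [0,0,0]
  ],
  "jaw": [0.9,0.9,0.9,0.9,0.9,0.9,0.9,0.9,0.9,0.9]
}}

```text
t: 22.05
ee_pos: [0.5903, 0.0874, 0.1195]
eef_rot: [-0.028, 1.583, 0.002]
ft_force: [-0.3, -6.7, 2.1]
finger_gap: 0.0159
```

```bash
python3 look.py 20 -5 12
```

```text
bolt px exp up/drop/end [[326.0, 405.0], [323.0, 383.0], [320.0, 366.0]]
t 22.10 pos [0.5912 0.0878 0.1195] th 112.6 r 0.0602 gap 0.0161 F [ 0.3 -3.6  2.1] psi 1.1 tilt [-1.1 -1.7] j6 0.13
[[0.05, 0.14, 0.51], [-0.01, 0.13, 0.51], [-0.01, 0.08, 0.52], [-0.01, 0.04, 0.52], [-0.01, -0.01, 0.52], [-0.0, -0.05, 0.52], [-0.0, -0.1, 0.51], [-0.0, -0.14, 0.5], [-0.0, -0.19, 0.49], [-0.0, -0.23, 0.47], [-0.0, -0.27, 0.45], [0.0, -0.31, 0.42]]
side bolt_top 0.51 [0.4917 0.3031 0.0377] [203. 168.]
side exp [[267.0, 191.0], [267.0, 197.0], [268.0, 201.0]]
```

View pics/m20.png

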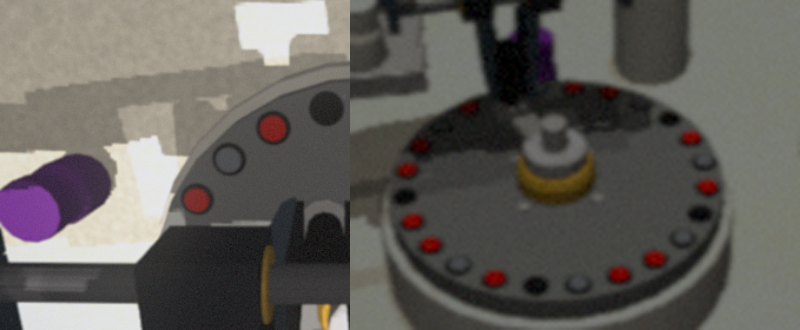

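{"name": "play_rows", "arguments": {
  "travel": [
    [0,0.15,0.5],
    [0,0.13,0.51],
    [0,0.08,0.52],
    [0,0.04,0.52],
    [0,-0.01,0.52],
    [0,-0.05,0.52],
    [0,-0.1,0.51],
    [0,-0.14,0.5],
    [0,-0.19,0.49],
    [0,-0.23,0.47]
  ],
  "turn": [
    [0,0,0],
    [0,0,0],
    [0,0,0],
    [0,0,0],
    [0,0,0],
    [0,0,0],
    [0,0,0],
    [0,0,0],
    [0,0,0],
    [0,0,0]
  ],
  "jaw": [0.9,0.9,0.9,0.9,0.9,0.9,0.9,0.9,0.9,0.9]
}}

```text
t: 23.2
ee_pos: [0.6397, 0.0867, 0.1194]
eef_rot: [-0.025, 1.593, 0.004]
ft_force: [-4.2, -2.5, 4.8]
finger_gap: 0.0158
```

```bash
python3 -c "
from h import *
circ(C,-5,10,z=.1194)"
```

```text
t 23.20 pos [0.6397 0.0867 0.1194] th 65.1 r 0.0601 gap 0.0158 F [-4.2 -2.5  4.8] psi 1.1 tilt [-2.2 -1.4] j6 0.11
[[-0.01, -0.27, 0.45], [-0.01, -0.29, 0.44], [-0.0, -0.33, 0.41], [-0.0, -0.36, 0.38], [-0.0, -0.39, 0.35], [-0.0, -0.42, 0.31], [0.0, -0.45, 0.27], [0.0, -0.47, 0.23], [0.0, -0.49, 0.19], [0.0, -0.5, 0.15]]
```

{"name": "play_rows", "arguments": {
  "travel": [
    [0,-0.27,0.45],
    [0,-0.29,0.44],
    [0,-0.33,0.41],
    [0,-0.36,0.38],
    [0,-0.39,0.35],
    [0,-0.42,0.31],
    [0,-0.45,0.27],
    [0,-0.47,0.23]
  ],
  "turn": [
    [0,0,0],
    [0,0,0],
    [0,0,0],
    [0,0,0],
    [0,0,0],
    [0,0,0],
    [0,0,0],
    [0,0,0]
  ],
  "jaw": [0.9,0.9,0.9,0.9,0.9,0.9,0.9,0.9]
}}

```text
t: 24.0
ee_pos: [0.6673, 0.0605, 0.1194]
eef_rot: [-0.017, 1.602, 0.01]
ft_force: [-5.5, 0.9, 6.1]
finger_gap: 0.0161
```

```bash
python3 look.py 21 -4 4
```

```text
bolt px exp up/drop/end [[153.0, 349.0], [163.0, 331.0], [170.0, 317.0]]
t 24.05 pos [0.6677 0.0598 0.1193] th 27.3 r 0.0600 gap 0.0159 F [-5.4 -0.3  5. ] psi 1.0 tilt [-3.1 -0.5] j6 0.06
[[0.03, -0.39, 0.16], [-0.0, -0.39, 0.15], [-0.0, -0.4, 0.12], [-0.0, -0.41, 0.09]]
side bolt_top 0.66 [0.6161 0.0304 0.1269] [268. 201.]
side exp [[267.0, 191.0], [267.0, 197.0], [268.0, 201.0]]
```

View pics/m21.png

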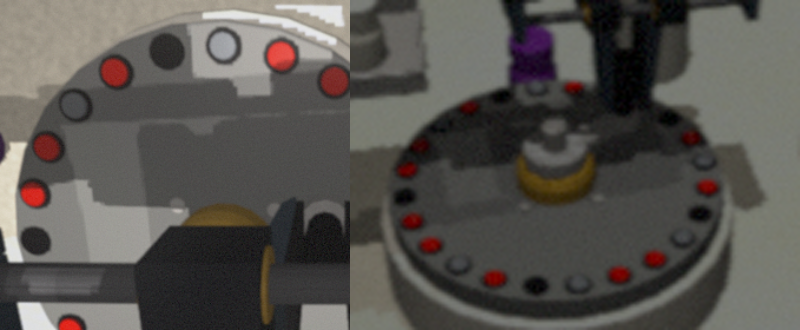

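{"name": "play_rows", "arguments": {
  "travel": [
    [0,-0.42,0.16],
    [0,-0.42,0.14]
  ],
  "turn": [
    [0,0,0],
    [0,0,0]
  ],
  "jaw": [0.9,0.9]
}}

```text
t: 24.35
ee_pos: [0.6703, 0.0538, 0.1193]
eef_rot: [-0.014, 1.603, 0.013]
ft_force: [-5.6, 1.7, 4.8]
finger_gap: 0.0157
```

```bash
python3 look.py 22 -4 4; python3 -c "
from h import *
for i in range(6):
    ctrl.read_camera('top')
    if i%2: circ(C,-4,1)
snap('top','t22.png');c,_=snap('side','sfull.png');find('side',c,['jar_center','tray_in','rack','wash_bottle','carton'],2);print(ctrl.state()['qd'].round(3))
"
```

```text
bolt px exp up/drop/end [[145.0, 335.0], [155.0, 318.0], [164.0, 305.0]]
t 24.40 pos [0.6706 0.0532 0.1193] th 20.5 r 0.0600 gap 0.0161 F [-5.   0.   4.5] psi 1.0 tilt [-3.2 -0.2] j6 0.05
[[0.03, -0.4, 0.12], [-0.0, -0.41, 0.1], [-0.0, -0.41, 0.07], [-0.0, -0.42, 0.04]]
side bolt_top 0.56 [0.6195 0.0315 0.1269] [270. 200.]
side exp [[267.0, 191.0], [267.0, 197.0], [268.0, 201.0]]
t 24.60 pos [0.6706 0.0532 0.1194] th 20.5 r 0.0600 gap 0.0159 F [-4.3  0.2  5.7] psi 1.0 tilt [-3.1 -0.3] j6 0.05
[[0.03, -0.4, 0.12]]
t 24.70 pos [0.6706 0.0532 0.1194] th 20.5 r 0.0600 gap 0.0161 F [-4.8 -0.1  4.4] psi 1.0 tilt [-3.1 -0.3] j6 0.05
[[0.03, -0.4, 0.12]]
t 24.80 pos [0.6706 0.0531 0.1194] th 20.4 r 0.0600 gap 0.0161 F [-4.5  0.9  4. ] psi 1.0 tilt [-3.1 -0.3] j6 0.05
[[0.03, -0.4, 0.12]]
side jar_center 0.9 [0.4903 0.3023 0.0373] [203. 169.]
side jar_center 0.88 [0.8434 0.1107 0.027 ] [359. 201.]
side tray_in 0.63 [0.4856 0.3123 0.0052] [202. 177.]
side rack 0.82 [ 0.485  -0.3138  0.0006] [226. 400.]
side wash_bottle 0.57 [0.7322 0.2497 0.0023] [300. 180.]
side carton 0.74 [ 0.7334 -0.2377  0.0008] [358. 337.]
side carton 0.22 [0.6182 0.0329 0.0007] [271. 245.]
[-0.001  0.001 -0.001 -0.001  0.001  0.001]
```

View pics/sfull.png

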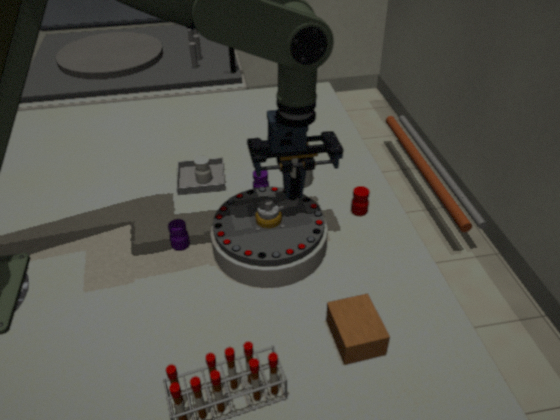

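View pics/t22.png

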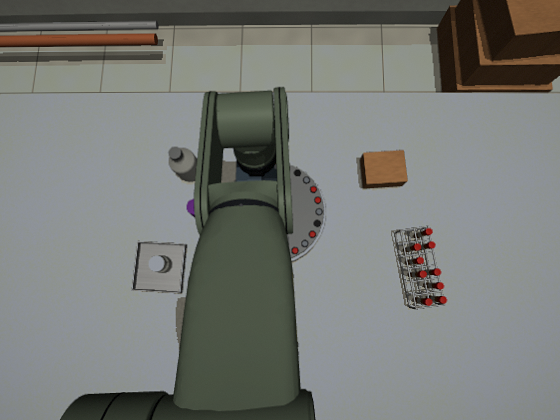

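```bash
python3 -c "
from h import *
print(ctrl.job_done()); s=ctrl.state(); print(s['t'],s['ee_pos'].round(4),s['finger_gap'],s['ft_force'].round(1))
"
```

```text
the job is handed in; nothing more can be done
None
the job is handed in; nothing more can be done
```

The jar is in the tray and the bolt is started; I handed the job in at about 25 s of the 72 s, still gripping the crank handle.

- **Jar:** the white jar from the deck stands upright in the steel tray, at about (0.490, 0.302) against a tray centre of (0.485, 0.312), seen in both the side and top views. I left the purple and red look-alikes alone.
- **Drop:** I turned the crank backward until the side view showed the bolt head fall about 14 mm. That happened between handle bearings 15.3° and 25.3°. No clear force jolt showed the drop, so I relied on the camera.
- **Full turn:** I turned it forward one turn to bearing 20.5°, so the turn is right to within about 5°, or 0.2 mm of bolt travel. The crank never jammed.
- **Final checks:**
    - The bolt head was near 0.127 m by the side network; 0.124 m is expected, and the network is good to about 4 mm.
    - Over 0.4 s the bearing stayed at 20.4 to 20.5° with the arm still and the grip at 16 mm.
    - The hand was leaning about 2°, with roughly 7 N of side and upward load on the handle.
    - The rack, bottle and carton read within a few millimetres of where they started.

Checks that disagreed: the wrist camera put the jar and bolt about 5 to 10 mm further in y than the fixed cameras. I used a compromise for the jar and the fixed cameras for the handle; both grasps held.

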